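# Seal the strainer and hold the booster pump on prime

### The job

The strainer of the booster pump under the sink has just been rinsed and its ribbed ring nut is only started on its thread: screw the nut clockwise by hand, fully home. Only then turn the pump's selector handle clockwise from off, past its two click positions, as far as the spring-loaded third position (prime), and finish while still holding it there, because it springs back when let go. Leave the other things in the cupboard standing where they are.

Things in the scene. Friction and masses are not known exactly. Their poses are not given: they have to be found in the camera images.
- ring_grip (a point): middle, half-way up, of the strainer's ring nut: black, ribbed, round, 54 mm across, 28 mm tall, axis upright, captive on the neck of the grey strainer pot. A clear lid 41 mm across stands up to 6 mm above its top. Below it is the neck, 42 mm across, then the pot's shoulder (72 mm across) 31 mm below this point when home. It sinks 1 mm per rad. z up; nothing taller within 75 mm; any yaw will do
- ring_nut (a joint): turn of the ring nut in rad, growing as it tightens (clockwise from above); starts between 0.5 and 1.7, fully home against its stop at 2.8. It stays where it is left; turning it takes about 0.12 N m
- selector_grip (a point): point on the selector's upright axis at the height to grip it: black bar handle on the terminal box on top of the motor; bar 46 mm long, 12 mm thick, 36 mm tall (its foot 23 mm below, its top 13 mm above this point) on a disc 40 mm across and 5 mm thick, on a 64 mm square metal plate whose top is 28 mm below this point. Own x axis along the bar, towards the end with the white line; z up
- selector (a joint): turn of the selector in rad, growing clockwise from above: starts at 0 (off); clicks at 0.45 and 0.90 where it rests by itself; third position (prime) from 1.30 to the stop at 1.40. A click takes about 0.1 N m to pass; beyond 0.95 a return spring pushes back with 0.15 rising to 0.27 N m at the third and takes it back to the second click if let go
- pump_set: the fixed pump set; origin under the middle of its plywood board (260 x 520 x 18 mm). Own axes: x away from the robot at yaw 0, y left, z up. Strainer axis at y -175 mm, selector axis at y +75 mm, both x 0. Between them the steel housing is 158 mm high and its copper outlet pipe 187 mm (y -45 mm, x 0 to 95 mm); the terminal box, 104 x 116 mm about the selector's axis, is 208 mm high
- turntable: white plastic turntable, 320 mm across and 24 mm high, left of the pump set, origin at the middle of its underside; it carries the tin, the jar and the dustpan with the brush; leave alone
- pad_tin: steel scouring pad tin, 85 mm across, 61 mm high, origin at the middle of its underside; leave alone
- glass_jar: glass jar with a steel lid, 72 mm across, 110 mm high, origin at the middle of its underside; leave alone
- dustpan: yellow plastic dustpan lying on the turntable, 130 mm by 168 mm by 45 mm plus a handle reaching 178 mm along its x axis, origin under the middle of the pan; leave alone
- scrub_brush: wooden scrub brush lying bristles down in the dustpan, 55 mm by 138 mm by 44 mm, origin at the middle of its underside; leave alone
- spare_basket: small steel strainer basket, a cup 42 mm across and 50 mm high standing on the pump set's board before the motor; origin at the middle of its underside; leave alone
- grease_tin: small aluminium tin, 44 mm across and 28 mm high, standing on the pump set's board; origin at the middle of its underside; leave alone
- spray_bottle: white spray bottle, 62 mm by 92 mm by 216 mm high, standing to the right; origin at the middle of its underside; leave alone

How it is judged (in metres and radians):
On the way, in this order (a step that is already met when the one before it is completed fails the run):
1. the ring nut is screwed fully home while the selector is still off (value of joint ring_nut above 2.68 rad and value of joint selector below 0.3 rad), for 0.2 s.
2. the selector is turned past both clicks to the third position (value of joint selector above 1.26 rad), for 0.2 s.
At the end, for the whole second after the job is handed in: The program ends holding: the selector stands at the third position (1.26 rad or more of 1.40), held there by the fingers (over 1 N of contact), and the ring nut is still home (2.68 rad or more of 2.80) (value of joint selector above 1.26 rad and contact force between the fingers and selector above 1 N and value of joint ring_nut above 2.68 rad); the arm keeps its last pose, push and grip.
It fails at once if the selector is turned while the ring nut is still slack (value of joint selector above 0.3 rad and value of joint ring_nut below 2.66 rad).
It fails at once if a bystander is shifted by more than 25 mm or knocked over (distance of any of pad_tin, glass_jar, dustpan, scrub_brush, spare_basket, grease_tin, spray_bottle from where it was at the start of the episode above 0.025 m or angle between any of glass_jar, spray_bottle, spare_basket's own z axis and vertical above 0.4 rad).
It also fails if it takes over 48 s, if anything falls off the work surface, if the arm or the gripper's body presses on something with over 40 N, if the wrist force passes 120 N, or if a joint passes its speed limit or range.

### The arm

A 6-joint arm with a two-finger parallel gripper is mounted at the origin on the work surface. World frame = base frame: x ahead of the robot, y to its left, z up, the work surface at z = 0. Lengths are in mm, angles in rad, forces in N, time in s.
With the tool pointing down it reaches from about 250 to 800 mm from the base axis. Payload 3.9 kg.
Tool frame: the origin (TCP) lies at the very end of the fingers, on their centre line; the grasp point (between the pads) lies 19 mm behind it (r.pinch_z is the distance from the TCP to the grasp point, in mm); z points along the fingers, y is the line along which they close (so a half turn about z gives the same grasp; the last joint's range is limited). The gripper opens to 85 mm and grips with 20 to 120 N. Pads are 22 mm wide; open, the fingers measure 114 mm over their backs; the gripper's body (76 mm by 85 mm) begins 54 mm behind the grasp point. The pads swing forward as they close: fully open they stand 13 mm farther back than shut.
Start: joints at [-1.189, 0.26, -0.138, 1.173, 0, 1.571], TCP at [195.605, -487.19, 231.304] pointing down, gripper open.
Joint ranges: [-2.78, 2.78], [-0.83, 1.72], [-1.28, 1.37], [-1.9, 2.12], [-1.57, 1.48], [-3.14, 3.14]. Speed limits (rad/s): [2.57, 2.57, 3.14, 3.14, 3.14, 3.14].

### API

Orientations are given as [roll, pitch, yaw] about the fixed x, y, z axes, in that order (R = Rz(yaw) Ry(pitch) Rx(roll)).
In Python, from rig import r, get_image, close_job gives the robot as it stands.
- The arm moves only by the tool servo_tool, never from a script. Its argument "plan" is a list of rows, each a list of 3 entries, a list of its own where there are three numbers: the finger opening in cm, from 0 to 8.54, then the shift along the tool's x, y, z in cm, then the turn about the tool's z in degrees. In form: [[jaw, [tx, ty, tz], twist], ...]. A call has 1 to 20 rows; each row is the pose to reach, as a shift and turn from the pose commanded when the call began, along the tool's axes at that moment; what a row does not reach only later rows make up. A row lasts 1/8 s, in which the tool goes at most 62.5 mm and 10.7 degrees, less where a joint would pass 70% of its speed; a pose out of reach is approached as far as the arm can. A call with a gripper value outside its range is refused whole. The fingers move at their own pace and stop on an object; "squeeze" is the grip in N (left out, the last holds). Time passes only in rows, so rows that repeat a pose let the fingers close. It gives the time, the measured TCP pose, the force, the opening and the grip force at its end, in the units of the state.
- r.get_obs(): the state, without advancing time (a new reading comes with each control period).
- get_image(name): name is "side" or "top"; returns a dict with "color" (480x640x3 uint8, blue, green, red), "intrinsics" (3x3 intrinsics, pixels), "rvec" (rotation vector, rad) and "tvec" (3), from world to camera coordinates, as OpenCV has them. Camera axes: x right, y down, z forward; pixel columns grow to the right and rows downward; lengths in mm; the calibration is good to about 2 mm. A picture is of the moment at which its call begins. There is no depth.
- close_job(): hands the job in; it is judged then, once.
The state is a dict: "t": time; "q": joint angles; "dq": joint speeds; "effort": joint torques, N m; "tcp_pos": TCP position; "tcp_rot": TCP orientation; "wrist_force": force on the tool from outside, world axes, zero at the start; "torque": the same for the moment, N m; "grip_width": finger opening in mm; "grasp_force": force on a finger pad.
Only numpy, scipy, OpenCV 4.12 (cv2) and the standard library are available. Lean on these libraries where they do the work, as an engineer would, in place of code of your own. Each camera call takes 0.05 s, during which the arm holds its last target. There are 200 camera calls.

## Working session

There is one attempt and no reset: what is moved stays moved. The work goes in short steps, Python scripts to look and compute and a tool call to move; the robot and the scene stay as the last step left them, time stands still between calls to the robot, and variables do not carry over. Pictures are saved under pics/ and viewed, at most 10 in all, crops included, and the job is handed in when it is done.

Besides the shell and the picture viewer there is one more tool, called after "Request:" as name(argument=value, ...) on one line, values as JSON. servo_tool: Moves the arm, as the interface text tells. Its arguments: {"type":"object","properties":{"plan":{"type":"array","items":{"type":"array"}},"squeeze":{"type":"number"}},"required":["plan"]}

```bash
mkdir -p pics
python3 - <<'E'
from rig import r,get_image
import cv2,pickle
d={}
for n in("side","top"):
    d[n]=get_image(n); cv2.imwrite(f"pics/{n}0.png",d[n]["color"])
pickle.dump(d,open("im0.pkl","wb"))
o=r.get_obs(); print(o["t"],o["tcp_pos"],o["tcp_rot"],o["grip_width"],r.pinch_z)
E
```

```text
0.1 [ 195.36491474 -486.63743204  230.5500442 ] [-3.13983546e+00  4.08293791e-05  3.81773795e-01] 85.14797346497738 18.700000000000003
```

View pics/top0.png

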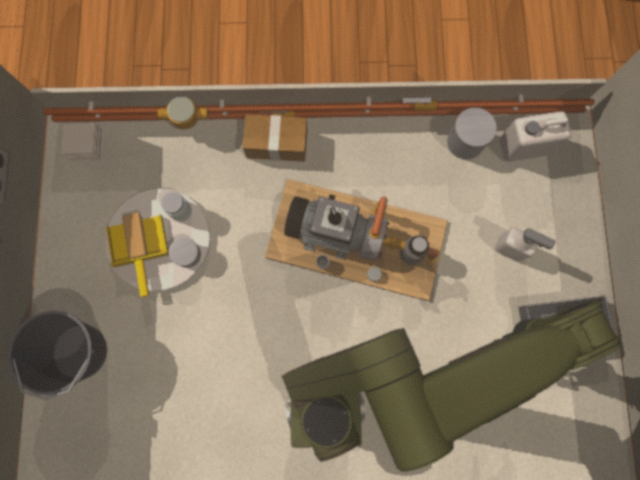

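View pics/side0.png

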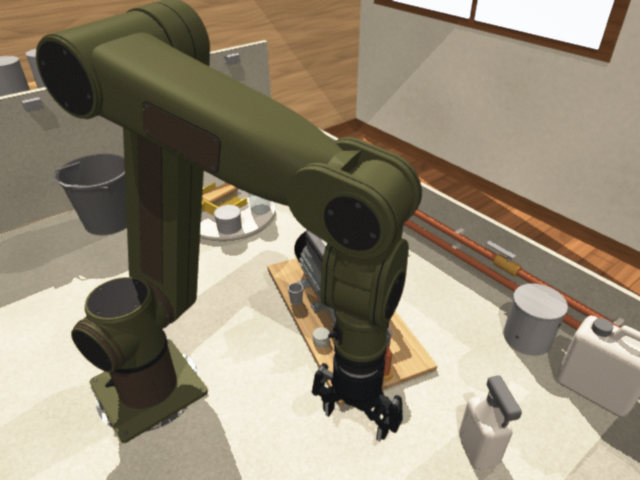

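The top picture shows the board's corners at about (288,181), (447,220), (433,300) and (266,259). The ring nut is near (417,245) and the selector near (336,216). In the side view the arm hides the strainer. Next I'll fit the board pose and enlarge the top view.

```bash
cat > h.py <<'E'
import numpy as np,cv2
from scipy.optimize import least_squares
def proj(c,P): return cv2.projectPoints(np.float64(P).reshape(-1,3),c["rvec"],c["tvec"],c["intrinsics"],None)[0].reshape(-1,2)
def ray(c,uv):
    R=cv2.Rodrigues(c["rvec"])[0]; C=-R.T@np.ravel(c["tvec"])
    return C,R.T@np.linalg.inv(c["intrinsics"])@[uv[0],uv[1],1]
def atz(c,uv,z):
    C,d=ray(c,uv); return C+d*(z-C[2])/d[2]
def setpt(p,P):
    a=p[2]; c,s=np.cos(a),np.sin(a); P=np.float64(P)
    return np.c_[p[0]+c*P[:,0]-s*P[:,1],p[1]+s*P[:,0]+c*P[:,1],P[:,2]]
E
python3 - <<'E'
from h import *
import pickle
d=pickle.load(open("im0.pkl","rb")); t=d["top"]
uv=np.float64([[288,181],[447,220],[433,300],[266,259]])
P=[[130,260,18],[130,-260,18],[-130,-260,18],[-130,260,18]]
f=least_squares(lambda p:(proj(t,setpt(p,P))-uv).ravel(),[500,-50,0])
print(f.x,f.fun.round(1)); C,_=ray(t,(320,240)); print(C,ray(d["side"],(320,240))[0])
for z in(100,130,160): print(z,proj(t,setpt(f.x,[[0,-175,z]])))
for z in(236,250): print(z,proj(t,setpt(f.x,[[0,75,z]])))
im=d["top"]["color"]; cv2.imwrite("pics/c1.png",cv2.resize(im[170:310,255:455],None,fx=4,fy=4,interpolation=cv2.INTER_CUBIC))
E
```

```text
[ 5.04689679e+02 -1.12315032e+02 -2.61388726e-01] [-0.7 -0.4  1.8 -0.8 -1.   0.5 -0.1  0.6]
[ 173.09762568    7.97385071 1760.0410119 ] [-141.32103808 -821.20850556  976.19835931]
100 [[417.83604972 248.05046715]]
130 [[419.54833953 246.25078256]]
160 [[421.32238643 244.3861888 ]]
236 [[336.33602651 217.68883449]]
250 [[336.46991077 216.52367749]]
```

View pics/c1.png

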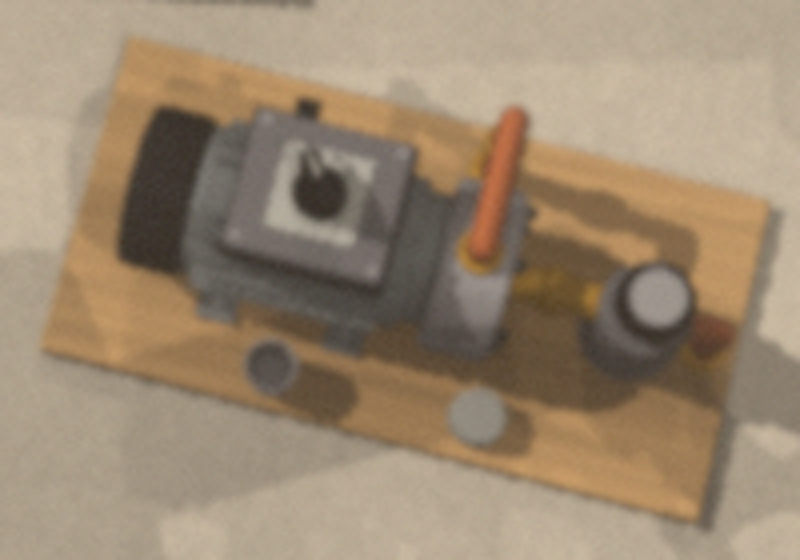

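The enlarged crop shows the clear lid at about (419,244) in full-image pixels and the selector on its plate at about (335,218). The white-line end of the bar points up and to the left. For the heights I'll move the arm out of the side camera's view.

Request:
servo_tool(plan=[[8.5,[14,-20,-14],0],[8.5,[14,-20,-14],0],[8.5,[14,-20,-14],0],[8.5,[28,-41,-17],0],[8.5,[28,-41,-17],0],[8.5,[28,-41,-17],0],[8.5,[28,-41,-17],0],[8.5,[28,-41,-17],0],[8.5,[28,-41,-17],0],[8.5,[28,-41,-17],0],[8.5,[28,-41,-17],0]])

```text
t: 1.48
tcp_pos: [302.3, -2.8, 400.9]
tcp_rot: [3.141, 0.001, 0.382]
wrist_force: [0.8, -0.7, 0.6]
grip_width: 84.9
grasp_force: 0.0
```

Run:
```python
from rig import r,get_image
import cv2,pickle
from h import *
d={n:get_image(n) for n in("side","top")}
pickle.dump(d,open("im1.pkl","wb"))
o=r.get_obs(); print(o["t"],o["tcp_pos"],o["tcp_rot"],o["q"])
im=d["side"]["color"]
cv2.imwrite("pics/s1.png",cv2.resize(im[200:400,240:500],None,fx=3,fy=3,interpolation=cv2.INTER_CUBIC))
```

```text
1.575 [302.29985008  -3.29106618 400.90654524] [-3.14151935e+00  9.91610530e-04  3.79689700e-01] [-1.05583855e-02 -1.46504624e-01 -1.40587019e-01  1.57765887e+00
 -3.09437264e-04  2.75134475e+00]
```

View pics/s1.png

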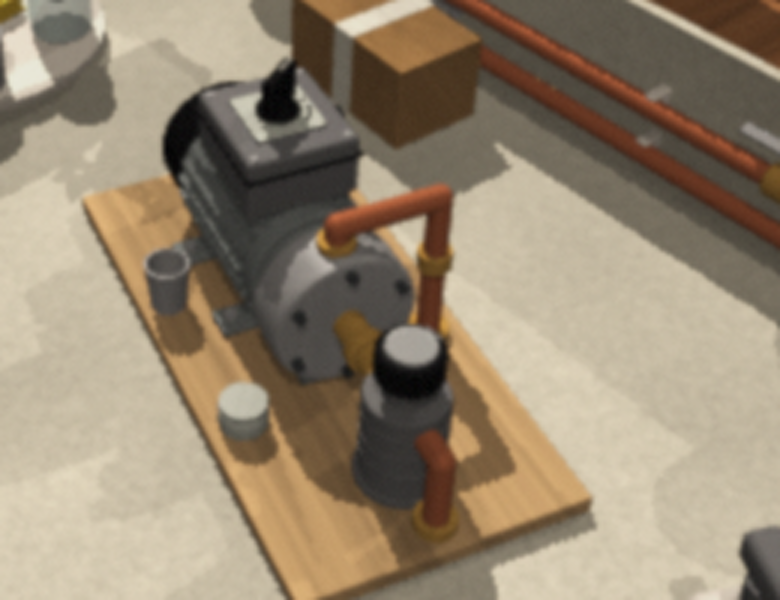

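The side crop shows the lid's centre at full-image (377,316), board corners at (268,268) and (437,368), and plate corners around (317,232) to (349,242). I'll fit both cameras together and enlarge the selector.

Run:
```python
import pickle
from h import *
d=pickle.load(open("im0.pkl","rb")); t=d["top"]; s=pickle.load(open("im1.pkl","rb"))["side"]
T=lambda *a:np.float64(a)/4+[255,170]-.375
S=lambda *a:np.float64(a)/3+[240,200]-.333
B=[[130,260,18],[130,-260,18],[-130,-260,18],[-130,260,18]]
Tb=T([127,37],[768,200],[708,525],[42,350]); Sb=S([590,503],[83,203])
pl=lambda z:[[32,107,z],[32,43,z],[-32,43,z],[-32,107,z]]
Tp=T([287,140],[378,158],[355,250],[265,230]); Sp=S([327,125],[263,140],[232,97])
lt=T([657,298]); ls=S([411,348])
def f(p):
    L=setpt(p,[[0,-175,p[3]]]); W=setpt(p,pl(p[4])); b=setpt(p,B)
    return np.r_[proj(t,b)-Tb,proj(s,b[[1,3]])-Sb,proj(t,W)-Tp,proj(s,W[[1,2,3]])-Sp,proj(t,L)-lt,proj(s,L)-ls].ravel()
q=least_squares(f,[505,-112,-.26,150,208],loss="soft_l1"); print(q.x.round(3)); print(f(q.x).reshape(-1,2).round(1).tolist())
A=np.r_[[0]*0]
(c1,d1),(c2,d2)=ray(t,lt[0]),ray(s,ls[0])
k=np.linalg.lstsq(np.c_[d1,-d2],c2-c1,rcond=None)[0]; print("lid",c1+k[0]*d1,c2+k[1]*d2)
print("ring,sel",setpt(q.x,[[0,-175,q.x[3]-20],[0,75,q.x[4]+28]]))
u=[]
for c in(t,s):
    g=proj(c,setpt(q.x,[[0,75,240]]))[0].astype(int); print(g)
    im=cv2.resize(c["color"][g[1]-18:g[1]+18,g[0]-18:g[0]+18],None,fx=11,fy=11,interpolation=cv2.INTER_CUBIC); u.append(cv2.convertScaleAbs(im,alpha=1.6,beta=10))
cv2.imwrite("pics/sel.png",np.hstack(u))
```

```text
[ 5.06845e+02 -1.08476e+02 -2.78000e-01  1.60923e+02  2.14086e+02]
[[0.7, -0.0], [1.3, 0.4], [-1.9, 0.2], [-0.8, 0.3], [2.4, -1.2], [-0.3, -1.6], [0.2, -0.0], [-0.2, 1.2], [-0.2, 0.1], [-0.2, -0.8], [0.8, -1.0], [-1.1, 0.1], [-0.6, 0.6], [0.9, 0.4], [1.0, 0.1]]
lid [ 460.49757026 -274.61621206  159.16033393] [ 458.97993581 -273.62138901  158.71227107]
ring,sel [[ 458.85304401 -276.76701229  140.92343379]
 [ 527.41306828  -36.35169857  242.08594304]]
[335 216]
[332 228]
```

View pics/sel.png

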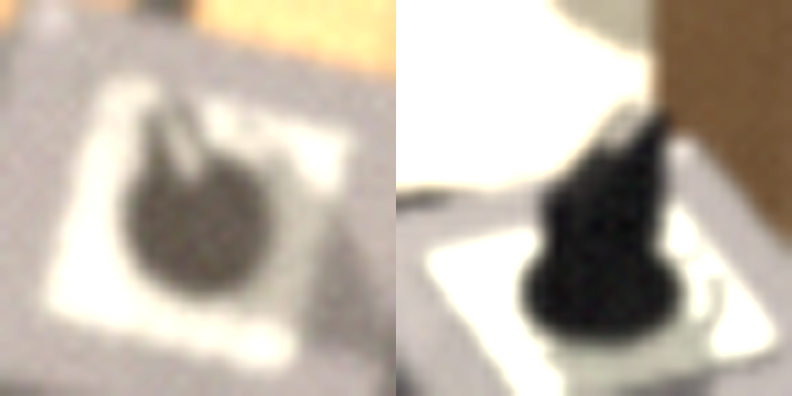

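The enlarged selector shows the white line running from (190,170) to (165,95) in the left crop, so the bar points roughly along +x and tilted towards +y. I'll do the ring first: move above it with the tool turned back 100°.

Request:
servo_tool(plan=[[8.5,[4.5,31.1,10],-100],[8.5,[4.5,31.1,10],-100],[8.5,[4.5,31.1,10],-100],[8.5,[4.5,31.1,15],-100],[8.5,[4.5,31.1,15],-100],[8.5,[4.5,31.1,15],-100],[8.5,[4.5,31.1,15],-100],[8.5,[4.5,31.1,18],-100],[8.5,[4.5,31.1,18],-100],[8.5,[4.5,31.1,18],-100],[8.5,[4.5,31.1,18],-100],[8.5,[4.5,31.1,18],-100]])

```text
t: 3.08
tcp_pos: [459.7, -275.0, 221.2]
tcp_rot: [-3.141, -0.0, 2.124]
wrist_force: [0.3, 0.4, 0.2]
grip_width: 84.8
grasp_force: 0.0
```

Run:
```python
from rig import r
from h import *
import pickle
d=pickle.load(open("im0.pkl","rb")); t=d["top"]
X=lambda a,z:atz(t,np.float64(a)/11+[317,198]-.45,z)
c=[X(p,214) for p in((110,80),(350,130),(290,365),(45,300))]
print("plate",np.mean(c,0)); print([np.linalg.norm(c[i]-c[i-1]) for i in range(4)],[np.arctan2(*(c[a]-c[b])[1::-1]) for a,b in((0,3),(1,2))])
v=X((165,95),255)-X((190,170),255); print("psi",np.arctan2(v[1],v[0]), X((165,95),255),X((190,170),255))
o=r.get_obs(); print(o["tcp_pos"],o["tcp_rot"],o["q"])
```

```text
plate [530.06284267 -35.82439127 214.        ]
[np.float64(59.20833666337489), np.float64(61.89981345907571), np.float64(62.51970757324162), np.float64(63.53271283603909)] [np.float64(-0.2993413078095829), np.float64(-0.27096781647023666)]
psi 0.29093470594849413 [551.84528108 -27.09096541 255.        ] [532.78313832 -32.79876212 255.        ]
[ 459.68761957 -275.03177039  221.20412053] [-3.14144408e+00 -2.23719825e-04  2.12354274e+00] [-5.39152425e-01  2.82889229e-01 -1.32706588e-01  1.15546752e+00
 -2.87688968e-05  4.78897478e-01]
```

Request:
servo_tool(plan=[[8.5,[0,0,5],0],[8.5,[0,0,9],0],[8.5,[0,0,10],0],[8.5,[0,0,10],0],[5,[0,0,10],0],[5,[0,0,10],0],[5,[0,0,10],0],[5,[0,0,10],0],[5,[0,0,10],0]], squeeze=50)

```text
t: 4.2
tcp_pos: [459.0, -276.8, 123.6]
tcp_rot: [-3.137, 0.004, 2.126]
wrist_force: [-6.8, -4.5, 8.2]
grip_width: 52.9
grasp_force: 51.0
```

Run:
```python
from rig import r,get_image
from h import *
im=get_image("side")["color"]
cv2.imwrite("pics/s2.png",cv2.resize(im[250:400,300:500],None,fx=4,fy=4,interpolation=cv2.INTER_CUBIC))
print(r.get_obs()["torque"])
```

```text
[-0.96193197  1.46427963 -0.01189764]
```

View pics/s2.png

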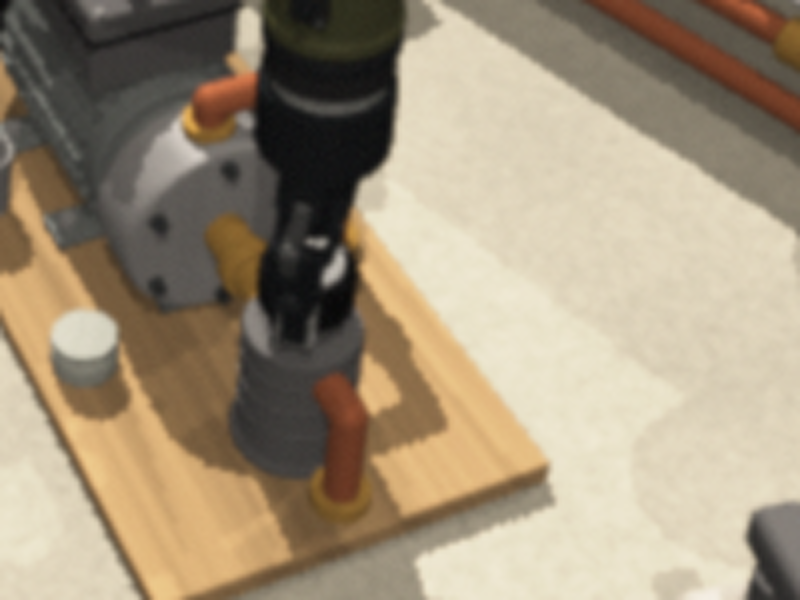

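The picture shows the fingers around the nut, clear of the shoulder, at a width of 52.9 mm. I'll turn it, with a small recentring.

Request:
servo_tool(plan=[[5,[0,-0.1,0],8],[5,[0,-0.1,0],16],[5,[0,-0.1,0],24],[5,[0,-0.1,0.1],32],[5,[0,-0.1,0.1],40],[5,[0,-0.1,0.1],48],[5,[0,-0.1,0.1],56],[5,[0,-0.1,0.1],60],[5,[0,-0.1,0.1],60]])

```text
t: 5.38
tcp_pos: [457.2, -276.8, 122.6]
tcp_rot: [-3.141, 0.006, 1.078]
wrist_force: [-8.7, -2.9, 8.9]
grip_width: 52.6
grasp_force: 51.5
```

Run:
```python
from rig import r
o=r.get_obs(); print(o["torque"],o["q"][5])
```

```text
[-0.60471407  1.8717482  -0.10634376] 1.5234353805540588
```

Request:
servo_tool(plan=[[5,[-0.1,0,0],8],[5,[-0.15,-0.1,0.1],16],[5,[-0.15,-0.1,0.1],24],[5,[-0.15,-0.1,0.1],32],[5,[-0.15,-0.1,0.1],40],[5,[-0.15,-0.1,0.1],40]])

```text
t: 6.12
tcp_pos: [457.7, -275.5, 121.7]
tcp_rot: [3.14, 0.0, 0.386]
wrist_force: [-4.9, 1.3, 9.4]
grip_width: 52.9
grasp_force: 51.9
```

Run:
```python
from rig import r
o=r.get_obs(); print(o["torque"],o["q"][5])
```

```text
[0.31338706 0.94977132 1.77331578] 2.2139808278210587
```

Request:
servo_tool(plan=[[5,[0,0,0],4],[5,[0,0,0],8],[5,[0,0,0],8],[5,[0,0,0],8]])

```text
t: 6.62
tcp_pos: [458.6, -275.2, 121.6]
tcp_rot: [3.141, -0.002, 0.247]
wrist_force: [-3.0, 3.1, 7.7]
grip_width: 52.9
grasp_force: 52.0
```

Run:
```python
from rig import r
o=r.get_obs(); print(o["torque"],o["q"][5])
```

```text
[0.50762483 0.4548801  1.40498115] 2.354047193669683
```

The nut is against its stop, since the torque rose from 0.1 to 1.4–1.8 N m and the fingers then slipped. I'll release, rise, and turn the tool back for the selector.

Request:
servo_tool(plan=[[8.5,[0,0,0],0],[8.5,[0,0,0],0],[8.5,[0,0,0],0],[8.5,[0,0,-6],0],[8.5,[0,0,-12],0],[8.5,[0,0,-19],0],[8.5,[0,0,-19],-90],[8.5,[0,0,-19],-90],[8.5,[0,0,-19],-90],[8.5,[0,0,-19],-90],[8.5,[0,0,-19],-90],[8.5,[0,0,-19],-90],[8.5,[0,0,-19],-90],[8.5,[0,0,-19],-90],[8.5,[0,0,-19],-90],[8.5,[0,0,-19],-90]])

```text
t: 8.62
tcp_pos: [457.8, -275.7, 309.1]
tcp_rot: [-3.141, -0.0, 1.812]
wrist_force: [-0.9, -0.5, 1.4]
grip_width: 85.0
grasp_force: 0.0
```

Run:
```python
from rig import r
import numpy as np
from scipy.spatial.transform import Rotation as R
o=r.get_obs(); M=R.from_euler("xyz",o["tcp_rot"])
print(o["tcp_pos"],o["tcp_rot"],M.inv().apply(np.array([529,-36,290])-o["tcp_pos"]),np.degrees(o["tcp_rot"][2]-.29-np.pi))
```

```text
[ 457.79887925 -275.6786202   309.13433612] [-3.14131729e+00 -2.33748424e-04  1.81176265e+00] [215.7577876  126.34642367  19.14997935] -92.80942254882157
```

Next I'll go above the selector with a −93° turn, then check the bar angle in pictures.

Request:
servo_tool(plan=[[8.5,[21.6,12.6,1],-93],[8.5,[21.6,12.6,1],-93],[8.5,[21.6,12.6,1],-93],[8.5,[21.6,12.6,1],-93],[8.5,[21.6,12.6,1],-93],[8.5,[21.6,12.6,1],-93],[8.5,[21.6,12.6,1],-93],[8.5,[21.6,12.6,1],-93],[8.5,[21.6,12.6,1],-93],[8.5,[21.6,12.6,1],-93],[8.5,[21.6,12.6,1],-93]])

```text
t: 10.0
tcp_pos: [528.4, -35.7, 299.3]
tcp_rot: [3.142, -0.0, -2.849]
wrist_force: [-0.2, -0.2, -0.2]
grip_width: 85.1
grasp_force: 0.0
```

Run:
```python
from rig import r,get_image
from h import *
s=get_image("side"); im=s["color"]
cv2.imwrite("pics/s3.png",cv2.resize(im[150:300,250:430],None,fx=4,fy=4,interpolation=cv2.INTER_CUBIC))
o=r.get_obs(); print(o["tcp_pos"],o["tcp_rot"],(proj(s,[o["tcp_pos"]])-[250,150])*4)
for z in(209,214,219):
  print(z,((proj(s,setpt([529,-36,-.28],[[32,32,z],[32,-32,z],[-32,-32,z],[-32,32,z]]))-[250,150])*4).round().tolist())
```

```text
[528.38876989 -35.7011753  299.26535757] [ 3.14154447e+00 -8.84383229e-05 -2.84890206e+00] [[332.93381987 233.11142916]]
209 [[357.0, 313.0], [399.0, 367.0], [306.0, 391.0], [267.0, 335.0]]
214 [[357.0, 307.0], [399.0, 360.0], [306.0, 385.0], [267.0, 329.0]]
219 [[357.0, 300.0], [399.0, 354.0], [307.0, 378.0], [267.0, 323.0]]
```

View pics/s3.png

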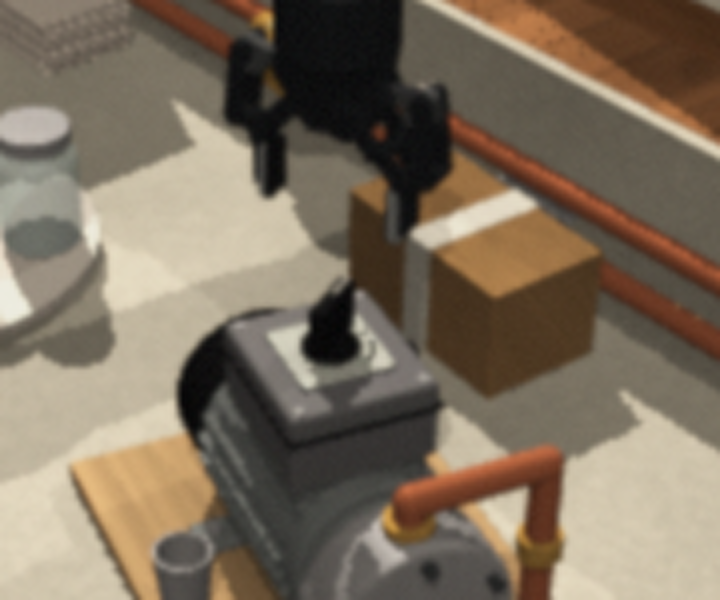

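The picture shows the fingers straddling the selector bar. The plate corners at (398,362), (305,388) and (268,333) match z≈212 and x,y (529,−36). I'll descend and grip.

Request:
servo_tool(plan=[[8.5,[0,0,4],0],[8.5,[0,0,7],0],[8.5,[0,0,7.5],0],[8.5,[0,0,7.5],0],[4,[0,0,7.5],0],[2,[0,0,7.5],0],[0.8,[0,0,7.5],0],[0.8,[0,0,7.5],0],[0.8,[0,0,7.5],0],[0.8,[0,0,7.5],0],[0.8,[0,0,7.5],0]], squeeze=60)

```text
t: 11.42
tcp_pos: [528.3, -34.7, 224.8]
tcp_rot: [3.14, 0.001, -2.846]
wrist_force: [-2.1, 6.1, 4.8]
grip_width: 11.0
grasp_force: 61.9
```

Run:
```python
from rig import r
o=r.get_obs(); print(o["torque"],o["q"])
```

```text
[1.00753561 0.40535182 0.09122418] [-0.06682128  0.27033398 -0.14089228  1.15935334  0.00212978 -0.36197717]
```

Request:
servo_tool(plan=[[0.8,[0,0.1,0],8],[0.8,[0,0.1,0],16],[0.8,[0,0.1,0],24],[0.8,[0,0.1,0],32],[0.8,[0,0.1,0],40],[0.8,[0,0.1,0],48],[0.8,[0,0.1,0],56],[0.8,[0,0.1,0],64],[0.8,[0,0.1,0],70],[0.8,[0,0.1,0],75],[0.8,[0,0.1,0],78],[0.8,[0,0.1,0],78],[0.8,[0,0.1,0],78]])

```text
t: 13.05
tcp_pos: [527.8, -36.1, 224.8]
tcp_rot: [-3.14, 0.003, 2.078]
wrist_force: [-2.8, -1.3, 4.6]
grip_width: 10.7
grasp_force: 71.5
```

Run:
```python
from rig import r
o=r.get_obs(); print(o["torque"],o["q"])
```

```text
[-0.25155282  0.48726736  1.25233245] [-0.06602796  0.26965001 -0.1417487   1.15924412 -0.00360012  0.99792467]
```

Run:
```python
from rig import r,get_image
from h import *
u=[]
s=get_image("side"); im=s["color"]
g=proj(s,[[529,-36,240]])[0].astype(int)
im=cv2.convertScaleAbs(cv2.resize(im[g[1]-25:g[1]+25,g[0]-33:g[0]+33],None,fx=12,fy=12,interpolation=cv2.INTER_CUBIC),alpha=1.8,beta=15)
cv2.imwrite("pics/s4.png",im)
o=g-[33,25]
P=lambda p:((proj(s,p)-o)*12).round().tolist()
for a in(1.4,1.1,.9): 
  y=.29-a; print(a,P(setpt([529,-36,y],[[23,6,253],[23,-6,253],[-23,-6,253],[-23,6,253],[23,6,217],[23,-6,217],[-23,-6,217]])))
```

```text
1.4 [[512.0, 271.0], [490.0, 302.0], [288.0, 249.0], [311.0, 220.0], [508.0, 410.0], [486.0, 441.0], [288.0, 388.0]]
1.1 [[512.0, 252.0], [506.0, 285.0], [287.0, 269.0], [294.0, 236.0], [508.0, 390.0], [502.0, 423.0], [287.0, 407.0]]
0.9 [[506.0, 239.0], [512.0, 272.0], [292.0, 281.0], [288.0, 248.0], [502.0, 377.0], [508.0, 411.0], [292.0, 420.0]]
```

View pics/s4.png

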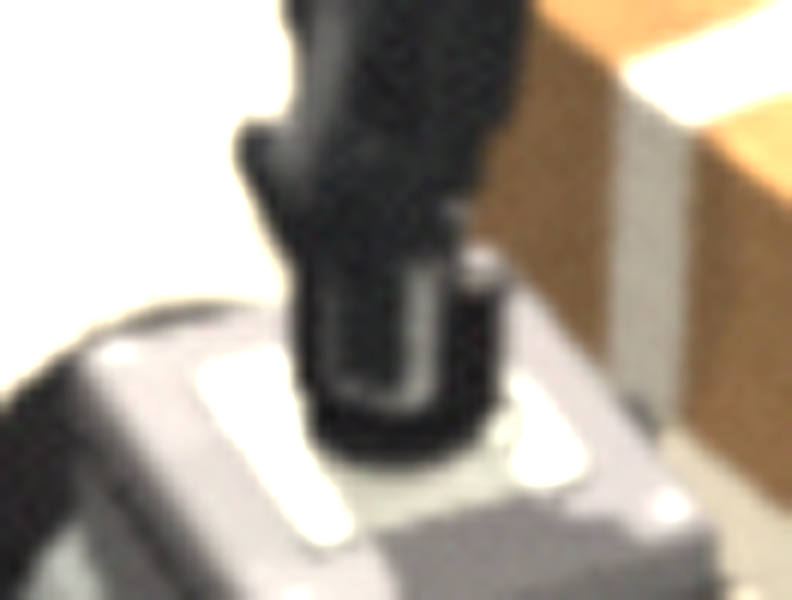

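The picture shows the fingers holding the bar, with its white-line end at right (480,270). That matches the predicted outline at 1.40 rad, and the 1.25 N m is well above the 0.27 N m spring, so the selector is on its stop. I'll hand in.

```bash
python3 -c "
from rig import close_job
print(close_job())"
```

```text
the job is handed in; nothing more can be done
None
```

I screwed the ring nut home onto its stop, turned the selector to prime and handed the job in at about 13 s with the fingers still holding it there; the hand-in gave no verdict, so both positions rest on wrist torque, plus a side picture for the selector.

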